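# Seat a specimen chuck in the cold block and lock it

### The job

Take the specimen chuck with the blue flange out of the rack and put its stem into the plain hole in the aluminium cold block, which may lie a few millimetres off centre in its white tray, so that you must feel for the hole with light pressure (never push the chuck against the block with more than about 35 N). Press it straight in past the spring balls until its flange lies flat on the block, and only then lock it: swing the steel keeper by its black knob over the flange as far as its stop. Let go, and leave the other chucks and everything else where they are.

Things in the scene. Friction and masses are not known exactly. Their poses are not given: they have to be found in the camera images.
- blue_chuck_table (a point): Centre of the grip table of the chuck to be seated (aluminium, about 0.13 kg, round about its upright z axis). The table is 28 mm in diameter, 18 mm high, the top of the chuck; grasp it from above at any yaw. Below it a BLUE flange, 48 mm in diameter, 5 mm thick; this point is 9 mm above the flange's top and 14 mm above its underside. Starts upright in the rack.
- blue_stem_end (a point): Middle of the lower end of the blue chuck's stem, on its axis, 38 mm below the table's centre. The stem is plain, 12 mm in diameter, sticks out 24 mm below the flange, and has a square end without a chamfer. Two spring balls in the hole's wall, 6 to 15 mm below the mouth, grip it: passing them takes a push of about 5 to 12 N; then it stays down.
- red_chuck_table (a point): grip-table centre of an equal chuck with a red flange; to be left in the rack
- yellow_chuck_table (a point): grip-table centre of an equal chuck with a yellow flange; to be left in the rack
- chuck_rack: Fixed grey plastic rack, 66 mm (x) by 205 mm (y) by 34 mm high, origin at the centre of its underside. Three loose holes, 17 mm wide, 28 mm deep, in a row along its y axis at -60, 0 and +60 mm, each holding a chuck whose flange rests on the rack's top. Which chuck is where varies.
- tray_rim (a point): Centre of the fixed white tray, at the height of its rim (34 mm above the worktop), with the tray's axes. The tray is 108 mm in x and 140 mm in y, plus a 13 mm carrying lip at either y end. In its well lies the aluminium cold block, 84 by 116 mm, its flat top 14 mm above the rim, parallel to the tray but shifted anywhere within its play of 4 mm each way along x and y.
- bore_nominal (a point): Point fixed to the tray where the middle of the hole's mouth would be if the block lay centred; it is level with the block's top. The real hole is up to 4 mm off in x and up to 4 mm in y (tray axes); the block does not shift under a light push. The hole is vertical, plain, sharp-edged, 13 mm wide, 27 mm deep, with 15 mm of bare flat top all round.
- pivot_nominal (a point): Point fixed to the tray under the keeper's pivot, level with the block's top, for a centred block; 42 mm from the hole along the tray's +y, sharing the block's play. The keeper is a flat steel lever, 6 mm thick, underside 6.5 mm above the block: it passes over a flange that is home. Short arm 25 mm; on its tail, 36 mm from the pivot, an upright black knob, 12 mm wide, 7 to 32 mm above the block.
- keeper (a joint): Keeper angle. 0 = swung clear: short arm along the tray's +x, knob on the -x side of the pivot. It turns level, clockwise seen from above, to its stop at 1.57 rad, where the short arm lies over the flange (towards -y) and the knob is on the +y side. About 1 N at the knob moves it; it stays where it is left. Starts between 0 and 0.3.
- slide_rack: bystander: wire staining rack with slides, 71 x 95 x 106 mm, origin under its centre
- petri_dish: bystander: petri dish, 61 mm wide, 15 mm high, origin under its centre
- hex_driver: bystander: screwdriver with a red handle, 172 mm long, lying, origin under its middle
- forceps: bystander: steel forceps, 127 mm long, lying, origin under their middle
- eosin_bottle: bystander: brown bottle with a black cap, 60 mm wide, 118 mm high, origin under its centre
- timer: bystander: white bench timer, 62 x 68 x 18 mm, origin under its centre
Things that resemble listed ones, but are neither listed nor needed, are in the scene too. What is meant by the part that bears blue_chuck_table is not green, and is the smaller of those in its own colour.

How it is judged:
By the outcome, as a careful person would: the job done as asked, in the order asked, and still so for the second after the job is handed in, with the robot touching nothing.
It also fails if it takes over 67 s, if anything falls off the work surface, if the arm or the gripper's body presses on something with over 40 N, if the wrist force passes 120 N, or if a joint passes its speed limit or range.

### The arm

A 7-joint arm with a two-finger parallel gripper is mounted at the origin on a cart in front of the work surface, level with it; the furniture and walls round the work are solid. World frame = base frame: x ahead of the robot, y to its left, z up, the work surface at z = 0. Lengths are in mm, angles in rad, forces in N, time in s.
With the tool pointing down it reaches from about 375 to 925 mm from the base axis. Payload 3.1 kg.
Tool frame: the origin (TCP) lies midway between the tips of the shut fingers; the grasp point (between the pads) lies 19 mm behind it; z points along the fingers, y is the line along which they close (so a half turn about z gives the same grasp; the last joint's range is limited). The gripper opens to 85 mm and grips with 20 to 120 N. Pads are 22 mm wide; open, the fingers measure 114 mm over their backs; the gripper's body (76 mm by 85 mm) begins 54 mm behind the grasp point. The pads swing forward as they close: fully open they stand 13 mm farther back than shut.
Start: joints at [-1.256, 0.383, 0.044, 1.598, -0.018, 1.161, -0.05], TCP at [260.742, 595.413, 210.769] pointing down, gripper open.
Joint ranges: [-2.61, 2.61], [-0.41, 2.15], [-1.48, 1.57], [0, 2.5], [-1.57, 4.71], [0.05, 1.97], [-2.85, 2.85]. Speed limits (rad/s): [2.79, 2.79, 3.14, 3.14, 3.14, 3.14, 3.14].

### API

Orientations are given as a rotation vector (axis times angle).
In Python, from plant import arm, eyes gives the robot as it stands.
- The arm moves only by the tool step_arm, never from a script. Its argument "motion" is a list that holds one entry, the list of rows, each a list of 5 numbers: the shift along the world's x, y, z in mm, then the turn about the world's z in degrees, then the opening, from -1 (shut) to 1 (fully open), so that 0 is half open. In form: [[[x, y, z, twist, claw], ...]]. A call has 1 to 20 rows; each row is the pose to reach, as a shift and turn from the pose commanded when the call began; what a row does not reach only later rows make up. A row lasts 1/8 s, in which the tool goes at most 62.5 mm and 10.7 degrees, less where a joint would pass 70% of its speed; a pose out of reach is approached as far as the arm can. A call with a gripper value outside its range is refused whole. The fingers move at their own pace and stop on an object; "squeeze" is the grip in N (left out, the last holds). Time passes only in rows, so rows that repeat a pose let the fingers close. It gives the time, the measured TCP pose, the force, the opening and the grip force at its end, in the units of the state.
- arm.read_state(): the state, without advancing time (a new reading comes with each control period).
- eyes.capture(name): name is "scene" or "side" or "wrist"; returns a dict with "frame" (384x512x3 uint8, blue, green, red), "z_map" (384x512 float32, mm along the optical axis (not along the pixel's ray), 0 where there is no reading), "mtx" (3x3 intrinsics, pixels), "R" (3x3) and "t" (3): a world point X has camera coordinates R X + t; the wrist camera has in their place "hand_eye" (4x4, takes a point from camera to tool coordinates, whose origin is the TCP and whose axes are the flange's). Camera axes: x right, y down, z forward; pixel columns grow to the right and rows downward; lengths in mm; the calibration is good to about 2 mm. The wrist camera is an equidistant fisheye: a pixel r from the principal point sees the ray r / f radians off the axis. A picture is of the moment at which its call begins: read the wrist's pose just before it.
- arm.sign_off(): hands the job in; it is judged then, once.
The state is a dict: "t": time; "qpos": joint angles; "qvel": joint speeds; "joint_efforts": joint torques, N m; "eef_pos": TCP position; "eef_rot": TCP orientation; "force": force on the tool from outside, world axes, zero at the start; "moment": the same for the moment, N m; "opening": opening from 0.0 (shut) to 1.0 (fully open); "grip_force": force on a finger pad.
Only numpy, scipy, OpenCV 4.12 (cv2) and the standard library are available. Lean on these libraries where they do the work, as an engineer would, in place of code of your own. Each camera call takes 0.05 s, during which the arm holds its last target. There are 200 camera calls.

## Working session

There is one attempt and no reset: what is moved stays moved. The work goes in short steps, Python scripts to look and compute and a tool call to move; the robot and the scene stay as the last step left them, time stands still between calls to the robot, and variables do not carry over. Pictures are saved under pics/ and viewed, at most 10 in all, crops included, and the job is handed in when it is done.

Besides the shell and the picture viewer there is one more tool, called after ">>>" as name(argument=value, ...) on one line, values as JSON. step_arm: Moves the arm, as the interface text tells. Its arguments: {"type":"object","properties":{"motion":{"type":"array"},"squeeze":{"type":"number"}},"required":["motion"]}

```bash
ls; mkdir -p pics; cat > h.py <<'E'
import numpy as np, cv2
from plant import arm, eyes
from scipy.spatial.transform import Rotation as Ro
def cap(n):
    s=arm.read_state(); c=eyes.capture(n); c['s']=s; return c
def cloud(c):
    "world xyz per pixel from depth (pinhole cams)"
    z=c['z_map'];h,w=z.shape;u,v=np.meshgrid(np.arange(w),np.arange(h))
    K=c['mtx'];p=np.stack([(u-K[0,2])/K[0,0]*z,(v-K[1,2])/K[1,1]*z,z],-1)
    return (p-c['t'])@c['R']
def ray(c,u,v):
    "origin, direction in world"
    K=np.array(c['mtx'])
    if 'hand_eye' in c:
        x=(u-K[0,2])/K[0,0];y=(v-K[1,2])/K[1,1];r=np.hypot(x,y)+1e-12
        d=np.array([x/r*np.sin(r),y/r*np.sin(r),np.cos(r)])
        T=np.array(c['hand_eye']);Rt=Ro.from_rotvec(c['s']['eef_rot']).as_matrix()
        return Rt@T[:3,3]+np.array(c['s']['eef_pos']),Rt@T[:3,:3]@d
    d=np.array([(u-K[0,2])/K[0,0],(v-K[1,2])/K[1,1],1.]);R=np.array(c['R'])
    return -R.T@np.array(c['t']),R.T@d
def onplane(c,u,v,z):
    o,d=ray(c,u,v);return o+d*(z-o[2])/d[2]
def meet(r1,r2):
    (o1,d1),(o2,d2)=r1,r2;A=np.stack([d1,-d2],1);s=np.linalg.lstsq(A,o2-o1,rcond=None)[0]
    a,b=o1+s[0]*d1,o2+s[1]*d2;return (a+b)/2,np.linalg.norm(a-b)
E
python3 - <<'E'
from h import *
for n in ('scene','side','wrist'):
    c=cap(n);cv2.imwrite(f'pics/{n}0.png',c['frame']);np.save(f'pics/{n}0.npy',c,allow_pickle=True)
    print(n,np.round(c['mtx'],1).tolist(), 't' in c and np.round(-np.array(c['R']).T@c['t']))
    if 'hand_eye' in c: print(np.round(c['hand_eye'],3))
print(arm.read_state())
a=[cv2.imread(f'pics/{n}0.png') for n in('scene','side')]
E
```

```text
pics
scene [[358.9, 0.0, 259.7], [0.0, 358.9, 189.0], [0.0, 0.0, 1.0]] [ -70. -589.  835.]
side [[474.1, 0.0, 252.0], [0.0, 474.1, 185.7], [0.0, 0.0, 1.0]] [ 637. 1343.  906.]
wrist [[297.3, 0.0, 255.4], [0.0, 297.3, 191.3], [0.0, 0.0, 1.0]] False
[[-1.0000e-03 -9.4600e-01 -3.2500e-01  8.5088e+01]
 [ 1.0000e+00 -1.0000e-03  0.0000e+00 -2.1800e-01]
 [-0.0000e+00 -3.2500e-01  9.4600e-01 -1.6316e+02]
 [ 0.0000e+00  0.0000e+00  0.0000e+00  1.0000e+00]]
{'t': 0.15, 'qpos': array([-1.2557756 ,  0.3836663 ,  0.04383733,  1.59921314, -0.0178883 ,
        1.16119031, -0.04993723]), 'qvel': array([-0.00086065, -0.0034189 ,  0.0008159 , -0.00511897, -0.00078408,
        0.000223  ,  0.00205623]), 'joint_efforts': array([ 2.30375954e-03, -4.34052658e+01,  1.02703840e+00, -2.49979305e+01,
        1.07408990e-02,  7.32737768e-03, -2.27987357e-05]), 'eef_pos': array([260.462542  , 594.68125391, 209.66344439]), 'eef_rot': array([-0.64372096, -3.0746132 ,  0.00323729]), 'force': array([ 0.01322626, -0.10432374, -0.18559251]), 'moment': array([ 0.03108552, -0.03448877, -0.012177  ]), 'grip_force': 0.0, 'opening': 0.9982903002129306}
```

View pics/scene0.png

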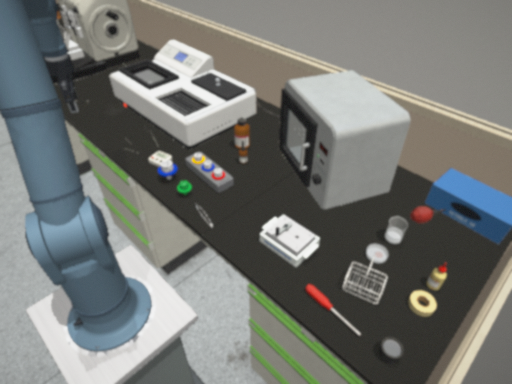

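View pics/side0.png

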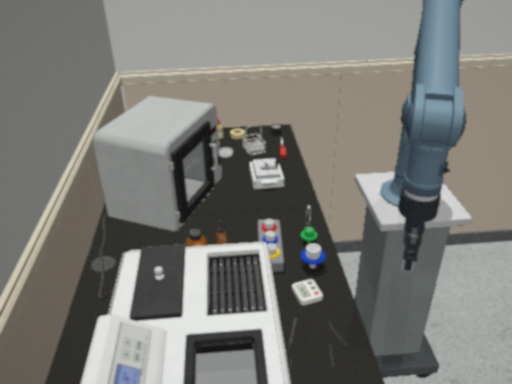

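Scene view: rack with yellow (198,158), blue (208,167) and red (218,175) chucks; larger blue decoy at (167,170), green decoy at (184,187); tray with block at (290,238), with the keeper near (285,228). The side view shows the rack at (270,240) and the tray at (267,172).

```bash
python3 - <<'E'
from h import *
C={n:np.load(f'pics/{n}0.npy',allow_pickle=True).item() for n in('scene','side')}
rois={'scene':(185,145,240,190),'side':(255,215,290,275)}
for n,c in C.items():
    hsv=cv2.cvtColor(c['frame'],cv2.COLOR_BGR2HSV);W=cloud(c)
    x0,y0,x1,y1=rois[n]
    for col,(lo,hi) in {'blue':(105,130),'yel':(15,32),'red':(170,180)}.items():
        m=cv2.inRange(hsv,(lo,110,60),(hi,255,255));k=np.zeros_like(m);k[y0:y1,x0:x1]=m[y0:y1,x0:x1]
        v,u=np.nonzero(k)
        if len(u): print(n,col,len(u),u.mean(),v.mean(),'depth median',np.round(np.median(W[v,u],0)),'ray@z=36.5',np.round(onplane(c,u.mean(),v.mean(),36.5),1))
    # everything 40..60 high
    for nm,(lo,hi) in {'tables':(52,62),'blocktop':(44,52),'rackTop':(30,37)}.items():
        k=((W[...,2]>lo)&(W[...,2]<hi)&(c['z_map']>0)).astype(np.uint8)
        N,L,S,Ce=cv2.connectedComponentsWithStats(k)
        for i in range(1,N):
            if S[i,4]>25:
                p=W[L==i]; print(n,nm,S[i,4],np.round(Ce[i]),'mean',np.round(p.mean(0)),'ext',np.round(np.ptp(p,axis=0)))
E
```

```text
scene blue 42 208.0 168.26190476190476 depth median [506. 230.  39.] ray@z=36.5 [511.4 235.3  36.5]
scene yel 60 199.51666666666668 159.76666666666668 depth median [512. 291.  39.] ray@z=36.5 [520.9 295.5  36.5]
scene tables 55 [150.  36.] mean [1061. 1468.   57.] ext [ 16. 349.  10.]
scene tables 234 [97. 60.] mean [ 664. 1344.   57.] ext [376. 138.  10.]
scene tables 129 [247.  81.] mean [1061.  612.   57.] ext [ 14. 464.  10.]
scene tables 265 [180. 125.] mean [593. 516.  57.] ext [243. 568.  10.]
scene tables 28 [249. 113.] mean [855. 382.  57.] ext [73.  9.  9.]
scene tables 29 [241. 136.] mean [713. 278.  58.] ext [50. 43.  9.]
scene tables 262 [335. 187.] mean [ 730. -149.   57.] ext [223. 375.  10.]
scene tables 116 [423. 162.] mean [1061. -292.   57.] ext [ 10. 163.  10.]
scene tables 36 [198. 155.] mean [519. 300.  57.] ext [25. 27.  9.]
scene tables 34 [207. 162.] mean [515. 244.  57.] ext [23. 27.  7.]
scene tables 26 [166. 167.] mean [397. 319.  58.] ext [29. 25.  9.]
scene tables 40 [217. 170.] mean [512. 182.  57.] ext [28. 27.  9.]
scene tables 237 [470. 212.] mean [ 
[... 4978 characters left out ...]
 116.] mean [ 323. -652.   34.] ext [167.  27.   7.]
side rackTop 40 [275. 126.] mean [ 398. -548.   34.] ext [44. 53.  7.]
side rackTop 173 [266. 176.] mean [ 486. -127.   34.] ext [111. 155.   7.]
side rackTop 129 [145. 221.] mean [893. 106.  33.] ext [239. 107.   7.]
side rackTop 90 [260. 230.] mean [537. 193.  35.] ext [ 28. 111.   6.]
side rackTop 209 [277. 247.] mean [496. 276.  34.] ext [ 47. 204.   7.]
side rackTop 40 [310. 236.] mean [391. 235.  32.] ext [40. 39.  6.]
side rackTop 34 [ 82. 251.] mean [1059.  234.   34.] ext [  4. 107.   6.]
side rackTop 26 [ 55. 330.] mean [1059.  528.   33.] ext [ 3. 54.  6.]
side rackTop 71 [ 43. 363.] mean [1060.  621.   34.] ext [  4. 109.   7.]
```

Target is the middle chuck in the rack, about (515,245) with its table top near z 57. The tray is near (478,-175). I'm moving the wrist camera above the rack.

>>> step_arm(motion=[[[30,-45,0,-9,0.5],[65,-95,0,-18,0.5],[100,-145,0,-27,0.5],[140,-195,0,-36,0.5],[180,-250,0,-46,0.5],[215,-300,-10,-56,0.5],[254,-350,-30,-66,0.5],[254,-350,-50,-66,0.5],[254,-350,-50,-66,0.5],[254,-350,-50,-66,0.5]]])

```text
t: 1.4
eef_pos: [514.1, 247.1, 161.1]
eef_rot: [-2.211, -2.23, -0.001]
force: [-1.1, 0.0, -0.2]
opening: 0.748
grip_force: 0.0
```

```bash
python3 - <<'E'
from h import *
c=cap('wrist');cv2.imwrite('pics/w1.png',c['frame']);np.save('pics/w1.npy',c,allow_pickle=True)
print(c['s']['eef_pos'],c['s']['eef_rot'],c['s']['qpos'],c['s']['t'])
E
```

```text
[514.12573886 247.10920692 161.11399493] [-2.21138530e+00 -2.23030742e+00 -6.79408457e-04] [-0.8671728   0.29719098  0.40800232  1.85708631 -0.13831248  1.01460828
 -0.39338467] 1.4
```

View pics/w1.png

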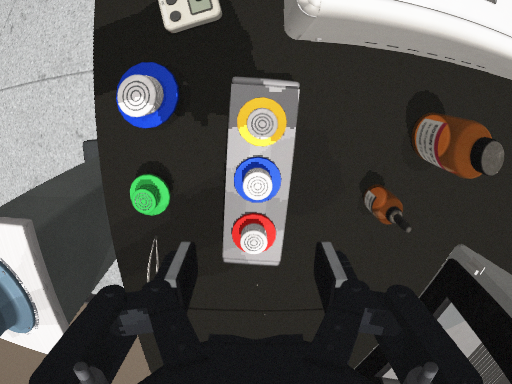

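The wrist view shows the rack with blue in the middle (table top at (257,186), flange centred near (257,180)). Yellow is at (262,122) and red at (254,238); the larger blue decoy (147,95) and green (149,195) stand outside the rack.

```bash
cat >> h.py <<'E'
def wcloud(c):
    z=c['z_map'];h,w=z.shape;u,v=np.meshgrid(np.arange(w),np.arange(h));K=np.array(c['mtx'])
    x=(u-K[0,2])/K[0,0];y=(v-K[1,2])/K[1,1];r=np.hypot(x,y)+1e-9
    k=np.tan(np.minimum(r,1.5))/r
    p=np.stack([x*k*z,y*k*z,z],-1);T=np.array(c['hand_eye']);Rt=Ro.from_rotvec(c['s']['eef_rot']).as_matrix()
    return (p@T[:3,:3].T+T[:3,3])@Rt.T+np.array(c['s']['eef_pos'])
def blue(c,guess):
    "blue flange fitted ellipse centre + table top centroid by depth, near guess xy"
    W=wcloud(c);near=np.hypot(W[...,0]-guess[0],W[...,1]-guess[1])<30
    hsv=cv2.cvtColor(c['frame'],cv2.COLOR_BGR2HSV)
    m=cv2.inRange(hsv,(105,110,40),(130,255,255))*near
    cn=np.concatenate(cv2.findContours(m.astype(np.uint8),cv2.RETR_EXTERNAL,cv2.CHAIN_APPROX_NONE)[0])
    hull=cv2.convexHull(cn);e=cv2.fitEllipse(hull)
    t=(near&(W[...,2]>51)&(W[...,2]<64)&(m==0)).astype(np.uint8)
    v,u=np.nonzero(t);white=W[v,u]
    return e,W[m>0],white,(u.mean(),v.mean())
E
python3 - <<'E'
from h import *
c=np.load('pics/w1.npy',allow_pickle=True).item()
e,fl,wh,tc=blue(c,(515,245))
print('ellipse',e,'flange z',np.median(fl[:,2]),'tabletop',len(wh),np.median(wh,0),np.ptp(wh,0),'minmax mid',(wh.max(0)+wh.min(0))/2,tc)
print('flange ray39',onplane(c,*e[0],39),'table ray57',onplane(c,*tc,57))
W=wcloud(c);k=((W[...,2]>31)&(W[...,2]<37)&(np.hypot(W[...,0]-512,W[...,1]-243)<115)&(abs(W[...,0]-512)<50)).astype(np.uint8)
v,u=np.nonzero(k);p=W[v,u];print('rack top z',np.median(p[:,2]),cv2.minAreaRect(p[:,:2].astype(np.float32)))
E
```

```text
ellipse ((256.9849853515625, 179.34820556640625), (45.97690963745117, 46.938941955566406), 91.2155990600586) flange z 39.06606871258546 tabletop 682 [514.57479575 245.91034239  57.02715005] [26.65664766 27.72617008  8.10434722] minmax mid [514.54393345 245.14948841  55.21196295] (np.float64(257.2565982404692), np.float64(184.9384164222874))
flange ray39 [514.54973131 245.95755084  39.        ] table ray57 [514.73346068 245.83672325  57.        ]
rack top z 33.97228040005092 ((515.1566772460938, 244.12747192382812), (204.65708923339844, 66.80162811279297), 86.03787231445312)
```

>>> step_arm(motion=[[[0,0,-15,0,0.2],[0,0,-35,0,0.2],[0,0,-55,0,0.2],[0,0,-60,0,0.2],[0,0,-60,0,0.2]]])

```text
t: 2.08
eef_pos: [514.4, 245.8, 100.5]
eef_rot: [-2.213, -2.229, 0.001]
force: [-0.1, 0.2, -0.4]
opening: 0.599
grip_force: 0.0
```

```bash
python3 - <<'E'
from h import *
a=np.load('pics/w1.npy',allow_pickle=True).item();ea,_,_,ta=blue(a,(515,245))
c=cap('wrist');cv2.imwrite('pics/w2.png',c['frame']);np.save('pics/w2.npy',c,allow_pickle=True)
print(c['s']['eef_pos'],c['s']['opening'])
e,fl,wh,tc=blue(c,(515,245))
print(e,'flange z',np.median(fl[:,2]),'top',len(wh),np.median(wh,0),'ptp',np.ptp(wh,0),tc)
print('flange ray39',onplane(c,*e[0],39),'table ray57',onplane(c,*tc,57))
print('triang flange',meet(ray(a,*ea[0]),ray(c,*e[0])),'top',meet(ray(a,*ta),ray(c,*tc)))
E
```

```text
[514.37012351 245.79287849 100.50583108] 0.5988777692482805
((257.0252990722656, 198.7339630126953), (55.73299026489258, 58.07133102416992), 87.54322814941406) flange z 39.007456627617735 top 1069 [514.52978895 246.13948347  56.9826293 ] ptp [27.32553041 27.67170976  8.05208038] (np.float64(257.30963517305895), np.float64(207.48269410664173))
flange ray39 [514.54680134 246.39592986  39.        ] table ray57 [514.69261483 246.10659804  57.        ]
triang flange (array([514.58966624, 244.18216048,  33.06580464]), np.float64(0.0027014375318574714)) top (array([514.73845883, 244.84680847,  53.90433467]), np.float64(0.040232115956825826))
```

Position holds in both views: chuck axis at about (514.7, 246), flange top 39, table top 57. Rack top is 34 with a yaw of about -4°. I'm lowering around the table.

>>> step_arm(motion=[[[0.3,0.3,-20,0,-0.1],[0.3,0.3,-40,0,-0.1],[0.3,0.3,-55,0,-0.1],[0.3,0.3,-60,0,-0.1],[0.3,0.3,-62,0,-0.1],[0.3,0.3,-62,0,-0.1]]])

```text
t: 2.88
eef_pos: [515.5, 245.8, 39.1]
eef_rot: [2.215, 2.228, 0.001]
force: [0.8, -0.7, 0.1]
opening: 0.449
grip_force: 0.0
```

>>> step_arm(motion=[[[0,0,-1,0,-0.2],[0,0,-2,0,-0.2],[0,0,-2,0,-0.2]]])

```text
t: 3.25
eef_pos: [515.1, 245.8, 36.9]
eef_rot: [-2.215, -2.228, -0.0]
force: [0.0, -0.7, -0.1]
opening: 0.399
grip_force: 0.0
```

```bash
python3 - <<'E'
from h import *
c=cap('wrist');cv2.imwrite('pics/w3.png',c['frame'][180:384,100:420]);np.save('pics/w3.npy',c,allow_pickle=True)
print(c['s']['eef_pos'],c['s']['force'])
E
```

```text
[515.09643914 245.77337354  36.9151491 ] [ 0.0084898  -0.72478929 -0.11038471]
```

View pics/w3.png

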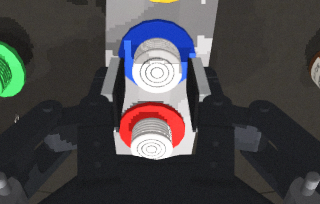

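The pads straddle the blue table at crop (156,65), clear of the flange and of red. Closing now.

>>> step_arm(motion=[[[0,0,0,0,-0.3],[0,0,0,0,-0.4],[0,0,0,0,-1],[0,0,0,0,-1],[0,0,0,0,-1],[0,0,0,0,-1]]], squeeze=70)

```text
t: 4.05
eef_pos: [515.0, 245.7, 36.7]
eef_rot: [-2.215, -2.228, 0.0]
force: [0.6, -0.1, -0.5]
opening: 0.002
grip_force: 0.1
```

```bash
python3 - <<'E'
from h import *
c=cap('wrist');np.save('pics/w4.npy',c,allow_pickle=True)
print(c['s']['eef_pos'],c['s']['force'],c['s']['opening'])
cv2.imwrite('pics/w4.png',cv2.resize(c['frame'][150:384,130:390],None,fx=2.2,fy=2.2))
W=wcloud(c)
for v,u in [(230,257),(240,257),(250,257),(260,257),(270,257),(280,257),(290,257),(300,257)]: print(v,u,np.round(W[v,u]))
E
```

```text
[514.97558675 245.68593276  36.72186628] [ 0.64760165 -0.07637121 -0.51143059] 0.0017473219201094518
230 257 [515. 259.  57.]
240 257 [515. 257.  65.]
250 257 [515. 257.  75.]
260 257 [515. 257.  83.]
270 257 [515. 257.  92.]
280 257 [515. 254.  96.]
290 257 [515. 248.  94.]
300 257 [515. 241.  94.]
```

View pics/w4.png

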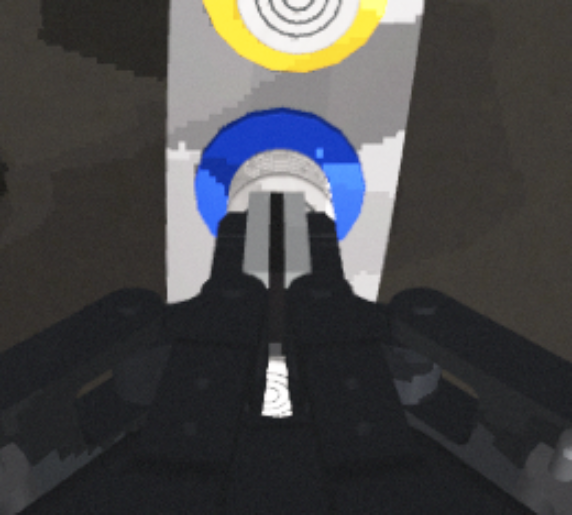

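The fingers shut without catching anything: the pads are visibly above the table top (pad ends around crop row 193), so the real tips sit higher than the reported TCP. I'll measure that.

```bash
python3 - <<'E'
from h import *
for f in ('w4','w3','w2'):
    c=np.load(f'pics/{f}.npy',allow_pickle=True).item();W=wcloud(c);p=c['s']['eef_pos']
    T=(W-p)  # tool yaw ~0
    # pad front faces: y offset 8..13, within |x|<35, z>p
    for sgn in (-1,1):
        k=(T[...,1]>4)&(T[...,1]<14)&(sgn*T[...,0]>1)&(sgn*T[...,0]<45)&(W[...,2]>p[2]+3)
        if f!='w2': k&=(W[...,2]>58.5)
        v,u=np.nonzero(k);q=T[v,u]
        if len(q):
            o=np.argsort(q[:,2])[:12];print(f,sgn,len(q),'lowest rel z',np.round(q[o,2],1)[:6],'x',np.round(q[o,0],1)[:6],'y',np.round(q[o,1],1)[:6],'uv',u[o][:3],v[o][:3])
c=np.load('pics/w4.npy',allow_pickle=True).item();W=wcloud(c)
for u in (246,250,262,268):
    print(u,[(v,np.round(W[v,u]).astype(int).tolist()) for v in range(226,252,3)])
E
```

```text
w4 -1 7747 lowest rel z [21.9 23.9 24.2 24.3 24.3 24.3] x [-10.5  -1.3  -7.6  -2.9  -3.4  -6.6] y [ 5.4 10.9 11.  11.1 11.1 11.1] uv [238 255 243] [244 237 237]
w4 1 7646 lowest rel z [22.1 23.8 24.4 24.5 24.6 24.6] x [2.9 4.  2.4 1.8 5.5 1.3] y [12.4 10.9 11.2 11.2 11.3 11.3] uv [263 265 262] [233 237 237]
w3 -1 5418 lowest rel z [21.7 23.3 23.5 23.9 24.1 24.2] x [ -6.1 -18.4 -18.4 -18.3 -18.5 -18.3] y [ 8.4  8.5  7.4  9.4  4.  10.2] uv [246 223 223] [239 240 242]
w3 1 5687 lowest rel z [21.7 23.4 23.6 24.1 24.3 24.4] x [ 3.  15.9 15.8 15.7 15.6 15.9] y [ 7.9  5.7  8.9  9.7 10.5  4.4] uv [263 287 287] [240 245 240]
w2 -1 4708 lowest rel z [24.  24.2 24.5 24.7 24.8 25.5] x [-26.6 -26.7 -26.7 -26.5 -26.4 -26.5] y [5.6 4.5 4.  5.4 6.7 4. ] uv [208 208 208] [245 247 248]
w2 1 4603 lowest rel z [23.7 23.9 23.9 24.1 24.5 25.7] x [24.6 24.7 24.8 24.6 24.6 24.5] y [6.4 5.3 4.1 6.1 5.  4.5] uv [303 303 303] [244 246 248]
246 [(226, [509, 257, 48]), (229, [509, 257, 53]), (232, [509, 257, 56]), (235, [509, 256, 56]), (238, [509, 257, 62]), (241, [509, 257, 65]), (244, [509, 258, 70]), (247, [509, 256, 71]), (250, [509, 257, 74])]
250 [(226, [511, 258, 50]), (229, [511, 258, 55]), (232, [511, 257, 57]), (235, [511, 256, 57]), (238, [511, 257, 63]), (241, [511, 257, 66]), (244, [511, 257, 69]), (247, [511, 257, 72]), (250, [511, 257, 75])]
262 [(226, [518, 258, 50]), (229, [517, 258, 55]), (232, [517, 258, 58]), (235, [517, 256, 57]), (238, [517, 258, 64]), (241, [517, 257, 66]), (244, [517, 257, 69]), (247, [517, 257, 72]), (250, [517, 257, 75])]
268 [(226, [521, 256, 47]), (229, [521, 258, 53]), (232, [521, 257, 56]), (235, [521, 256, 57]), (238, [520, 257, 63]), (241, [520, 257, 65]), (244, [520, 257, 70]), (247, [520, 257, 72]), (250, [520, 257, 75])]
```

The pad tips sit consistently about 24 mm behind the reported TCP (tips now at z≈61). I'll re-open and go down in small felt steps to put the tips near z 42.

>>> step_arm(motion=[[[0,-0.5,0,0,-0.05],[0,-0.5,0,0,-0.05],[0,-0.5,0,0,-0.05],[0,-0.5,-3,0,-0.05],[0,-0.5,-6,0,-0.05],[0,-0.5,-9,0,-0.05],[0,-0.5,-12,0,-0.05],[0,-0.5,-12,0,-0.05]]])

```text
t: 5.1
eef_pos: [514.7, 245.0, 24.4]
eef_rot: [-2.214, -2.228, 0.001]
force: [0.2, 0.2, -1.4]
opening: 0.476
grip_force: 0.0
```

>>> step_arm(motion=[[[0,0,-2,0,-0.05],[0,0,-4,0,-0.05],[0,0,-6,0,-0.05],[0,0,-6,0,-0.05]]])

```text
t: 5.6
eef_pos: [514.8, 245.1, 18.5]
eef_rot: [-2.214, -2.228, 0.001]
force: [0.3, 0.1, -0.7]
opening: 0.475
grip_force: 0.0
```

>>> step_arm(motion=[[[0,0,0,0,-0.3],[0,0,0,0,-0.4],[0,0,0,0,-0.5],[0,0,0,0,-1],[0,0,0,0,-1],[0,0,0,0,-1]]], squeeze=70)

```text
t: 6.35
eef_pos: [515.4, 245.3, 19.2]
eef_rot: [2.215, 2.228, 0.001]
force: [-1.8, -0.8, 5.7]
opening: 0.298
grip_force: 68.8
```

Gripped: opening 0.298 (≈25 mm) and grip 69 N. Lifting out, then checking.

>>> step_arm(motion=[[[0,0,4,0,-1],[0,0,12,0,-1],[0,0,25,0,-1],[0,0,45,0,-1],[0,0,75,0,-1],[0,0,110,0,-1],[0,0,140,0,-1],[0,0,150,0,-1],[0,0,150,0,-1]]])

```text
t: 7.48
eef_pos: [515.4, 245.5, 169.7]
eef_rot: [2.215, 2.228, 0.003]
force: [-0.8, -0.6, -1.0]
opening: 0.293
grip_force: 69.0
```

```bash
python3 - <<'E'
from h import *
c=cap('wrist');np.save('pics/w5.npy',c,allow_pickle=True)
print(c['s']['eef_pos'],c['s']['force'],c['s']['moment'],c['s']['opening'])
cv2.imwrite('pics/w5.png',c['frame'])
E
```

```text
[515.39009989 245.46099216 169.74150728] [-0.80781026 -0.60748386 -0.98404279] [-0.0137929  -0.0091001  -0.01308912] 0.2934732859983957
```

View pics/w5.png

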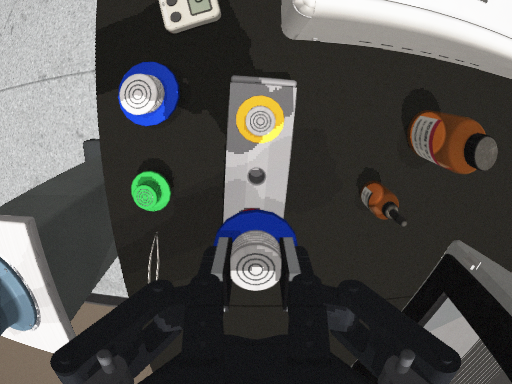

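The blue chuck is held (table top at (256,262), flange at (256,238)), and its rack hole is empty at (257,176). Next I measure its pose in the hand and move over the tray.

>>> step_arm(motion=[[[0,-50,20,0,-1],[0,-110,30,0,-1],[0,-170,30,0,-1],[-5,-230,30,0,-1],[-10,-290,30,0,-1],[-15,-350,30,0,-1],[-20,-410,30,0,-1],[-30,-470,30,0,-1],[-35,-520,30,0,-1],[-37,-535,30,0,-1],[-37,-535,30,0,-1],[-37,-535,30,0,-1]]])

```text
t: 9.02
eef_pos: [478.5, -287.0, 197.7]
eef_rot: [-2.209, -2.23, -0.001]
force: [0.7, -0.1, -0.9]
opening: 0.297
grip_force: 69.0
```

```bash
cat >> h.py <<'E'
def held(c):
    "flange plane normal, flange-top centre & table-top centre rel. to TCP (world axes)"
    W=wcloud(c);T=W-np.array(c['s']['eef_pos'])
    near=(abs(T[...,0])<35)&(abs(T[...,1])<40)&(T[...,2]>5)&(T[...,2]<60)
    hsv=cv2.cvtColor(c['frame'],cv2.COLOR_BGR2HSV)
    m=((cv2.inRange(hsv,(105,110,40),(130,255,255))>0)&near)
    f=T[m];f=f[abs(f[:,2]-np.median(f[:,2]))<3];A=np.c_[f[:,:2],np.ones(len(f))];pl=np.linalg.lstsq(A,f[:,2],rcond=None)[0]
    zt=np.median(f[:,2])+18
    t=near&~m&(abs(T[...,2]-zt)<4)&(abs(T[...,0])<14)
    q=T[t];A=np.c_[q[:,:2],np.ones(len(q))];pt=np.linalg.lstsq(A,q[:,2],rcond=None)[0]
    return m,f,pl,q,pt
def circ(p):
    "outer circle by hull"
    h=cv2.convexHull(p[:,:2].astype(np.float32))[:,0];A=np.c_[2*h,np.ones(len(h))]
    s=np.linalg.lstsq(A,(h**2).sum(1),rcond=None)[0];return s[:2],np.sqrt(s[2]+s[0]**2+s[1]**2)
E
python3 - <<'E'
from h import *
c5=np.load('pics/w5.npy',allow_pickle=True).item()
c=cap('wrist');np.save('pics/w6.npy',c,allow_pickle=True);cv2.imwrite('pics/w6.png',c['frame'])
for k in(c5,c):
    m,f,pl,q,pt=held(k)
    print('flange n',len(f),'slopes',pl,'z med',np.median(f[:,2]),'xr',f[:,0].min(),f[:,0].max(),'ymax',f[:,1].max(),'| top',len(q),pt,q.min(0),q.max(0),np.median(q,0))
print(c['s']['eef_pos'],c['s']['eef_rot'],c['s']['t'])
E
```

```text
flange n 1489 slopes [ 2.00904695e-03 -2.07468363e-02  1.99386709e+01] z med 19.719071303531166 xr -24.201546851424723 22.064624158622678 ymax 23.900771096377014 | top 2158 [ 3.31171581e-03 -2.52879963e-02  3.76601698e+01] [-13.97771712 -14.78101422  33.74928981] [13.99647078 14.55270708 41.70553973] [-0.81879978  1.99317814 37.69311359]
flange n 1496 slopes [-2.24926985e-03 -2.64954684e-02  1.99869088e+01] z med 19.675614689933298 xr -24.22435570300405 21.95455526854812 ymax 23.980925783553914 | top 2165 [-2.97282599e-03 -2.15989230e-02  3.76808801e+01] [-13.99508592 -14.47428066  33.70488867] [13.97868464 14.37480843 41.65137853] [-0.75760071  2.13545492 37.71525819]
[ 478.53080598 -287.0275477   197.73528191] [-2.20918542e+00 -2.23000020e+00 -6.95665033e-04] 9.025
```

View pics/w6.png

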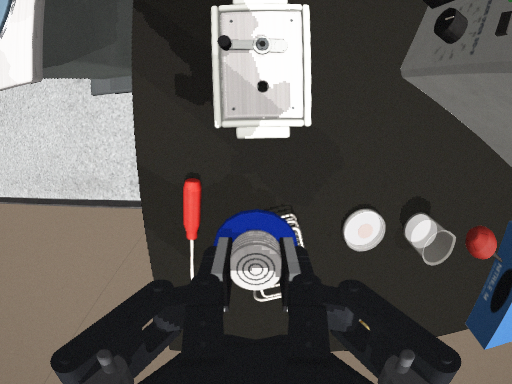

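The tray is seen whole: plain hole at (262,86), pivot at (263,44), black knob at (224,43), keeper near 0. The chuck is held level.

```bash
cat >> h.py <<'E'
def hole(c,g):
    W=wcloud(c);gray=cv2.cvtColor(c['frame'],cv2.COLOR_BGR2GRAY)
    # predicted pixels: use ray plane map at z=48
    h,w=gray.shape;P=np.array([[onplane(c,u,v,48)[:2] for u in range(w)] for v in range(h)])
    near=np.hypot(P[...,0]-g[0],P[...,1]-g[1])<14
    m=(near&(gray<70)).astype(np.uint8)
    N,L,S,Ce=cv2.connectedComponentsWithStats(m);i=1+np.argmax(S[1:,4])
    pts=P[L==i];return Ce[i],pts.mean(0),np.ptp(pts,axis=0),S[i,4],P,W
E
python3 - <<'E'
from h import *
for n in('w1','w2'):
    c=np.load(f'pics/{n}.npy',allow_pickle=True).item();f=blue(c,(515,245))[1];f=f[abs(f[:,2]-39)<3]
    print('rack ref slope',np.linalg.lstsq(np.c_[f[:,:2],np.ones(len(f))],f[:,2],rcond=None)[0][:2],'x',f[:,0].min(),f[:,0].max(),'ymax',f[:,1].max(),f[:,1].min())
c=np.load('pics/w6.npy',allow_pickle=True).item()
g=onplane(c,262,86,48);print('g',g)
ce,p,ext,n,P,W=hole(c,g);print('hole',ce,p,ext,n)
k=np.zeros((384,512),bool);k[70:105,230:300]=1;q=W[k];q=q[abs(q[:,2]-48)<4];print('block top z',np.median(q[:,2]),len(q))
# block/tray outline by height
for nm,lo,hi in(('block',45,51.5),('rim',31,37)):
    k=(W[...,2]>lo)&(W[...,2]<hi)&(abs(W[...,0]-478)<75)&(abs(W[...,1]+175)<95);q=W[k]
    print(nm,np.median(q[:,2]),cv2.minAreaRect(q[:,:2].astype(np.float32)))
k=(W[...,2]>70)&(W[...,2]<85)&(abs(W[...,0]-478)<75)&(abs(W[...,1]+160)<60);q=W[k];print('knob top',len(q),q.min(0),q.max(0))
k=(W[...,2]>56)&(W[...,2]<64)&(abs(W[...,0]-478)<75)&(abs(W[...,1]+160)<60);q=W[k];print('lever',len(q),np.median(q,0),cv2.minAreaRect(q[:,:2].astype(np.float32)))
print('pivot px',onplane(c,263,44,62),'knob',onplane(c,224,43,80))
E
```

```text
rack ref slope [ 0.00239888 -0.0015854 ] x 491.38196274270973 537.7676380308959 ymax 269.0169928531775 220.96455024964007
rack ref slope [ 0.00106621 -0.00330706] x 491.01507010647083 538.1140746656712 ymax 268.87989266407277 221.45740220878344
g [ 483.15101898 -195.27590443   48.        ]
hole [262.1686747   86.09638554] [ 483.3268258 -195.3720602] [ 8.33598982 10.56661851] 83
block top z 48.04682786116942 2331
block 48.0184374190312 ((482.89849853515625, -171.29815673828125), (84.89232635498047, 116.23320007324219), 1.702839732170105)
rim 33.27184337681143 ((482.5583190917969, -173.54150390625), (108.4341049194336, 157.26901245117188), 1.7272568941116333)
knob top 135 [ 441.40931191 -158.55366475   70.59002662] [ 451.95263498 -146.94078613   82.65352729]
lever 582 [ 478.63333003 -153.83278202   60.70076512] ((475.4101867675781, -154.18572998046875), (63.844383239746094, 17.654834747314453), 6.51291561126709)
pivot px [ 483.44177298 -152.89737236   62.        ] knob [ 447.06678272 -154.7601714    80.        ]
```

Block top is 48.0 and hole about (483.3,-195.4), which checks with the pivot 42 mm away; the tray yaw is about +1.7°. I'll take a second, closer look at the hole on the way.

>>> step_arm(motion=[[[2,15,-20,0,-1],[4,30,-50,0,-1],[6,40,-75,0,-1],[6,42,-85,1.7,-1],[6,42,-85,1.7,-1],[6,42,-85,1.7,-1]]])

```text
t: 9.82
eef_pos: [484.9, -248.6, 115.0]
eef_rot: [2.18, 2.259, 0.001]
force: [-0.6, -0.1, -1.3]
opening: 0.294
grip_force: 69.0
```

```bash
python3 - <<'E'
from h import *
a=np.load('pics/w6.npy',allow_pickle=True).item();ca=hole(a,(483,-195))[0]
c=cap('wrist');np.save('pics/w7.npy',c,allow_pickle=True);cv2.imwrite('pics/w7.png',cv2.resize(c['frame'][0:300,130:390],None,fx=2,fy=2))
print(c['s']['eef_pos'],c['s']['eef_rot'])
ce,p,ext,n,P,W=hole(c,(483.3,-195.4));print('hole',ce,p,ext,n)
print('triang',meet(ray(a,*ca),ray(c,*ce)))
# wider: edge of hole from brightness: min-enclosing at looser thresholds
g=cv2.cvtColor(c['frame'],cv2.COLOR_BGR2GRAY);near=np.hypot(P[...,0]-483.3,P[...,1]+195.4)<11
for th in(60,100,130,150):
    q=P[near&(g<th)];print(th,len(q),q.min(0),q.max(0),(q.min(0)+q.max(0))/2)
low=near&(W[...,2]<45)&(W[...,2]>0);q=P[low];print('depth hole',len(q),q.min(0),q.max(0),(q.min(0)+q.max(0))/2)
m,f,pl,q,pt=held(c);print('held',pl,np.median(f[:,2]),f[:,0].min(),f[:,0].max(),f[:,1].max())
E
```

```text
[ 484.94289976 -248.63226796  114.97887254] [2.18015464e+00 2.25886589e+00 1.28445823e-03]
hole [257.4        129.75454545] [ 483.61034464 -193.18419132] [8.65516899 7.97009247] 110
triang (array([ 483.70550227, -195.02273574,   33.38527873]), np.float64(0.17769097372897785))
60 104 [ 479.36038338 -197.29764672] [ 487.92159061 -189.38245007] [ 483.640987   -193.34004839]
100 122 [ 478.61287228 -197.40610503] [ 488.85519413 -189.35369   ] [ 483.7340332  -193.37989752]
130 194 [ 477.9627859  -200.54355872] [ 489.6319707  -188.65641082] [ 483.7973783  -194.59998477]
150 213 [ 477.88892283 -201.25465232] [ 489.66466911 -188.62842712] [ 483.77679597 -194.94153972]
depth hole 198 [ 477.86428174 -200.54355872] [ 489.6319707  -188.65641082] [ 483.74812622 -194.59998477]
held [-4.37685484e-04 -2.55311867e-02  1.99888001e+01] 19.683791490580504 -24.192301064614867 21.762279765305607 23.832063274870308
```

View pics/w7.png

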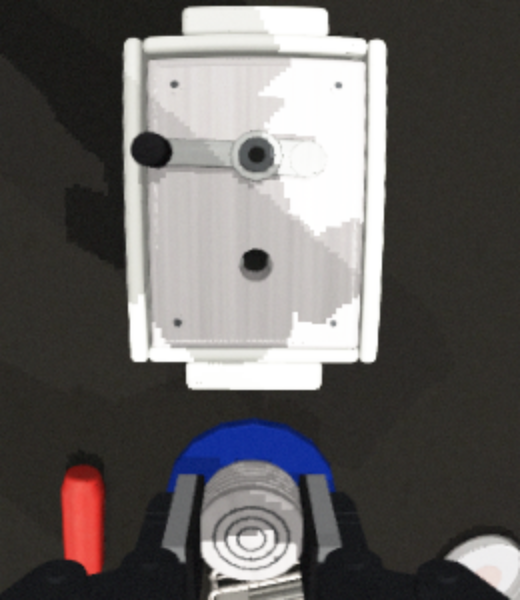

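The closer view gives the hole outline centre at crop (256,262), or world (483.8,-194.9). I'm moving above it, stem end about 10 mm clear.

>>> step_arm(motion=[[[0.5,20,0,0,-1],[0.5,40,-10,0,-1],[0.5,52,-25,0,-1],[0.5,54,-42,0,-1],[0.5,54,-47,0,-1],[0.5,54,-47,0,-1],[0.5,54,-47,0,-1]]])

```text
t: 10.75
eef_pos: [484.8, -194.9, 67.1]
eef_rot: [2.182, 2.259, -0.0]
force: [-0.7, -0.2, 0.0]
opening: 0.295
grip_force: 69.0
```

```bash
python3 - <<'E'
from h import *
for i in range(3):
    c=cap('wrist');s=c['s'];print(s['eef_pos'],s['force'],s['t'])
E
```

```text
[ 484.83526848 -194.8757674    67.11874338] [-0.71176385 -0.19163327  0.02712323] 10.75
[ 484.9761604  -194.73156498   67.27404383] [ 0.45281542 -0.57696459 -1.69708066] 10.8
[ 485.04223442 -194.51562916   67.31281038] [ 0.4288924   0.15193528 -1.3219818 ] 10.85
```

>>> step_arm(motion=[[[0,0.4,-4,0,-1],[0,0.4,-7.5,0,-1],[0,0.4,-8.5,0,-1],[0,0.4,-9.5,0,-1],[0,0.4,-10,0,-1],[0,0.4,-10.5,0,-1]]])

```text
t: 11.65
eef_pos: [484.7, -193.6, 56.7]
eef_rot: [2.181, 2.261, 0.0]
force: [-2.3, 0.2, 3.2]
opening: 0.3
grip_force: 69.4
```

>>> step_arm(motion=[[[0,0,-0.5,0,-1],[0,0,-1,0,-1],[0,0,-1,0,-1]]])

```text
t: 12.02
eef_pos: [485.0, -194.0, 55.7]
eef_rot: [2.181, 2.259, 0.001]
force: [-0.0, -0.1, 0.7]
opening: 0.295
grip_force: 69.1
```

>>> step_arm(motion=[[[0,0,-0.7,0,-1],[0,0,-1.4,0,-1],[0,0,-2,0,-1],[0,0,-2,0,-1]]])

```text
t: 12.52
eef_pos: [484.8, -193.8, 53.3]
eef_rot: [2.181, 2.26, -0.0]
force: [0.2, -2.0, -1.3]
opening: 0.298
grip_force: 69.1
```

No contact at TCP 53 — the stem is about 4 mm inside the hole. Pressing on in steps.

>>> step_arm(motion=[[[0,-0.3,-1,0,-1],[0,-0.3,-2,0,-1],[0,-0.3,-3,0,-1],[0,-0.3,-4,0,-1],[0,-0.3,-4.5,0,-1],[0,-0.3,-5,0,-1]]])

```text
t: 13.28
eef_pos: [484.8, -194.0, 48.6]
eef_rot: [2.181, 2.26, 0.0]
force: [-0.3, -1.9, 3.8]
opening: 0.299
grip_force: 69.2
```

>>> step_arm(motion=[[[0,-0.3,-1,0,-1],[0,-0.3,-2,0,-1],[0,-0.3,-3,0,-1],[0,-0.3,-4,0,-1],[0,-0.3,-5,0,-1],[0,-0.3,-6,0,-1]]])

```text
t: 14.02
eef_pos: [484.9, -194.1, 42.3]
eef_rot: [2.181, 2.26, 0.0]
force: [1.3, -1.3, 3.8]
opening: 0.298
grip_force: 69.6
```

>>> step_arm(motion=[[[0,0,-1,0,-1],[0,0,-2,0,-1],[0,0,-3,0,-1],[0,0,-4,0,-1],[0,0,-5,0,-1],[0,0,-6,0,-1],[0,0,-7,0,-1],[0,0,-7,0,-1]]])

```text
t: 15.02
eef_pos: [484.6, -194.1, 34.9]
eef_rot: [2.181, 2.26, -0.0]
force: [1.8, -3.2, 0.5]
opening: 0.297
grip_force: 69.4
```

>>> step_arm(motion=[[[0,0,-0.5,0,-1],[0,0,-1,0,-1],[0,0,-1.5,0,-1],[0,0,-2,0,-1]]])

```text
t: 15.52
eef_pos: [484.7, -194.1, 33.4]
eef_rot: [2.181, 2.261, 0.0]
force: [1.3, -3.2, 4.5]
opening: 0.298
grip_force: 69.4
```

>>> step_arm(motion=[[[0,0,-0.5,0,-1],[0,0,-1,0,-1],[0,0,-1,0,-1]]])

```text
t: 15.9
eef_pos: [484.8, -194.2, 32.9]
eef_rot: [2.181, 2.261, 0.001]
force: [0.2, -2.2, 8.8]
opening: 0.3
grip_force: 69.9
```

Firm seat contact (≈9 N at the expected height). One more mm to flatten the flange, then let go gently.

>>> step_arm(motion=[[[0,0,-0.5,0,-1],[0,0,-1,0,-1],[0,0,-1,0,-1]]])

```text
t: 16.27
eef_pos: [484.8, -194.3, 32.8]
eef_rot: [-2.181, -2.26, -0.001]
force: [-1.7, -1.4, 14.5]
opening: 0.3
grip_force: 70.6
```

>>> step_arm(motion=[[[0,0,0.5,0,-0.3],[0,0,0.5,0,-0.1],[0,0,0.5,0,0],[0,0,0.5,0,0],[0,0,5,0,0],[0,0,20,0,0],[0,0,45,0,0],[0,-15,75,0,0],[0,-40,85,0,0],[0,-55,85,0,0],[0,-55,85,0,0]]])

```text
t: 17.65
eef_pos: [483.9, -250.2, 116.3]
eef_rot: [-2.184, -2.258, 0.001]
force: [-0.3, 0.0, -0.4]
opening: 0.501
grip_force: 0.0
```

```bash
python3 - <<'E'
from h import *
c=cap('wrist');np.save('pics/w8.npy',c,allow_pickle=True);cv2.imwrite('pics/w8.png',cv2.resize(c['frame'][0:300,130:390],None,fx=2,fy=2))
print(c['s']['eef_pos'],c['s']['force'])
W=wcloud(c);e,f,wh,tc=blue(c,(484,-195))
f=f[abs(f[:,2]-np.median(f[:,2]))<3]
print('flange z',np.median(f[:,2]),len(f),'slope',np.linalg.lstsq(np.c_[f[:,:2],np.ones(len(f))],f[:,2],rcond=None)[0][:2],f.min(0),f.max(0))
q=W[(abs(W[...,0]-484)<8)&(abs(W[...,1]+195)<8)&(W[...,2]>55)];print('top',np.median(q,0))
q=W[(abs(W[...,0]-484)<40)&(abs(W[...,1]+185)<45)&(abs(W[...,2]-48)<2.5)];print('block',np.median(q[:,2]))
k=(W[...,2]>77)&(W[...,2]<84)&(abs(W[...,0]-450)<30)&(abs(W[...,1]+154)<30);q=W[k];print('knob top',len(q),q.min(0),q.max(0),q.mean(0))
k=(abs(W[...,2]-60.5)<1.5)&(abs(W[...,0]-480)<40)&(abs(W[...,1]+153)<14);q=W[k];print('lever',cv2.minAreaRect(q[:,:2].astype(np.float32)))
E
```

```text
[ 483.911671   -250.16001749  116.32554309] [-0.25668445  0.02256464 -0.3608296 ]
flange z 52.90998816549345 1633 slope [-0.00265915  0.00188325] [ 460.68774452 -217.35988343   50.2935521 ] [ 506.88109865 -171.24690357   55.55591335]
top [ 484.09411567 -194.82742963   70.98790724]
block 48.05800016201833
knob top 244 [ 440.84058534 -157.78558269   77.12023985] [ 452.53284378 -146.78029863   82.43142241] [ 446.69468763 -152.38729216   80.46682948]
lever ((477.75665283203125, -152.6671142578125), (17.9892635345459, 59.79679489135742), 82.63935089111328)
```

View pics/w8.png

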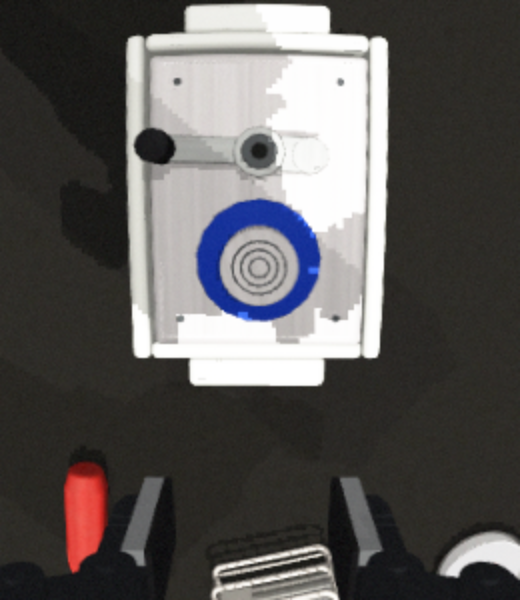

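The chuck is home: flange top 52.9 and level, block at 48.06, table top at 71. In the crop it sits at (258,262) with the knob at (155,146). Next I check the pivot hub's height before taking the knob.

```bash
python3 - <<'E'
from h import *
c=np.load('pics/w8.npy',allow_pickle=True).item();W=wcloud(c)
k=(W[...,2]>55)&(np.hypot(W[...,0]-483,W[...,1]+152.8)<14);q=W[k]
for lo,hi in((55,59),(59,62),(62,65),(65,70),(70,90)):
    r=q[(q[:,2]>=lo)&(q[:,2]<hi)];print(lo,hi,len(r),len(r) and (r.min(0).round(1),r.max(0).round(1)))
E
```

```text
55 59 17 (array([ 471.3, -162.3,   57.2]), array([ 495.2, -147.1,   59. ]))
59 62 342 (array([ 469.2, -162.4,   59. ]), array([ 496.7, -144. ,   62. ]))
62 65 137 (array([ 472.9, -161.7,   62. ]), array([ 491.5, -144. ,   64.7]))
65 70 243 (array([ 475.8, -159.6,   65.1]), array([ 488.5, -147.2,   69. ]))
70 90 0 0
```

>>> step_arm(motion=[[[-10,30,0,0,-0.4],[-25,60,0,0,-0.4],[-36,85,0,0,-0.4],[-36,98,-10,0,-0.4],[-36,98,-25,0,-0.4],[-36,98,-25,0,-0.4],[-36,98,-25,0,-0.4]]], squeeze=20)

```text
t: 18.58
eef_pos: [448.6, -152.4, 91.0]
eef_rot: [2.183, 2.259, -0.002]
force: [-0.7, 0.1, -0.3]
opening: 0.299
grip_force: 0.0
```

Hub is only up to z 69, radius about 6.5 (pivot ≈ (482.3,-153.4)), so there is room. Descending onto the knob.

>>> step_arm(motion=[[[-0.6,0,-15,0,-0.4],[-0.6,0,-30,0,-0.4],[-0.6,0,-40,0,-0.4],[-0.6,0,-45,0,-0.4],[-0.6,0,-48,0,-0.4],[-0.6,0,-48,0,-0.4]]])

```text
t: 19.32
eef_pos: [448.0, -151.0, 43.3]
eef_rot: [2.181, 2.261, 0.0]
force: [0.3, 0.3, -0.4]
opening: 0.302
grip_force: 0.0
```

>>> step_arm(motion=[[[0,-0.5,0,0,-0.6],[0,-0.5,0,0,-1],[0,-0.5,0,0,-1],[0,-0.5,0,0,-1],[0,-0.5,0,0,-1]]], squeeze=20)

```text
t: 19.95
eef_pos: [447.5, -151.6, 43.5]
eef_rot: [-2.181, -2.26, 0.0]
force: [-3.3, 0.5, 5.2]
opening: 0.129
grip_force: 20.5
```

Knob gripped (opening 11 mm, 20 N). Swinging it clockwise round the arc, half first.

>>> step_arm(motion=[[[0.2,2.5,0.5,0,-1],[0.5,5.1,0.5,0,-1],[1.2,8.2,0.5,0,-1],[2.2,11.2,0.5,0,-1],[3.4,14.1,0.5,0,-1],[4.8,16.9,0.5,0,-1],[6.5,19.5,0.5,0,-1],[8.4,22.0,0.5,0,-1],[10.5,24.3,0.5,0,-1],[12.8,26.4,0.5,0,-1]]])

```text
t: 21.2
eef_pos: [457.1, -123.4, 43.1]
eef_rot: [-2.176, -2.254, 0.004]
force: [-9.0, 0.5, 10.3]
opening: 0.126
grip_force: 21.0
```

x force −9 N and 3 mm off the arc: something resists. Looking before going on.

```bash
python3 - <<'E'
from h import *
c=cap('wrist');np.save('pics/w9.npy',c,allow_pickle=True)
s=c['s'];print(s['eef_pos'],s['force'],s['moment'],s['t'])
cv2.imwrite('pics/w9.png',cv2.resize(c['frame'][150:384,130:400],None,fx=2.2,fy=2.2))
d=cap('side');np.save('pics/s9.npy',d,allow_pickle=True)
W=cloud(d);k=(W[...,2]>55)&(W[...,2]<68)&(abs(W[...,0]-484)<50)&(abs(W[...,1]+160)<60)
v,u=np.nonzero(k);print(len(u))
e=cap('scene');np.save('pics/c9.npy',e,allow_pickle=True)
a=cv2.resize(d['frame'][130:210,225:310],None,fx=4.5,fy=4.5,interpolation=cv2.INTER_CUBIC)
b=cv2.resize(e['frame'][200:280,245:330],None,fx=4.5,fy=4.5,interpolation=cv2.INTER_CUBIC)
cv2.imwrite('pics/sc9.png',np.hstack([a,b]))
E
```

```text
[ 457.07676142 -123.43582039   43.12300803] [-9.01493305  0.53693012 10.2521147 ] [ 0.28474695  1.76113707 -0.17921769] 21.2
77
```

View pics/w9.png

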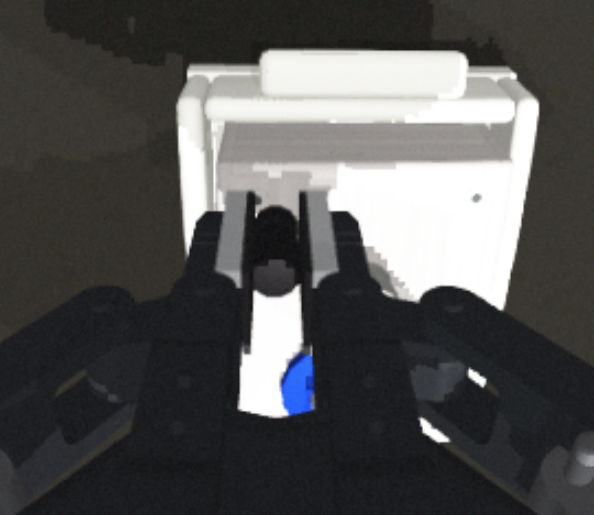

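In the crop, the knob (275,270) is still between the pads and nothing visible blocks it. I'll measure the knob's actual position against the pivot.

```bash
python3 - <<'E'
from h import *
c=np.load('pics/w9.npy',allow_pickle=True).item();W=wcloud(c);p=c['s']['eef_pos'];T=W-p
k=(abs(W[...,2]-80)<2.5)&(abs(T[...,0]+1)<6.5)&(abs(T[...,1])<25);q=W[k];print('knob top',len(q),q.min(0),q.max(0),q.mean(0),'rel',q.mean(0)-p)
k=(W[...,2]>62)&(W[...,2]<90)&(abs(T[...,0])<25)&(T[...,1]>8)&(T[...,1]<13.5);q=T[k];print('pads front',q[:,2].min()+p[2])
# knob centre px by ray (crop 275,270)
print('knob top ray',onplane(c,130+275/2.2,150+272/2.2,80))
# flange visible pts
hsv=cv2.cvtColor(c['frame'],cv2.COLOR_BGR2HSV);m=cv2.inRange(hsv,(105,110,40),(130,255,255))>0
q=W[m&(np.hypot(W[...,0]-484,W[...,1]+195)<35)];print('flange',len(q),np.median(q,0))
# scene & side cams: black knob hidden? lever points at z~60
for n in('s9','c9'):
    d=np.load(f'pics/{n}.npy',allow_pickle=True).item();X=cloud(d)
    k=(abs(X[...,2]-60.5)<3)&(abs(X[...,0]-484)<45)&(abs(X[...,1]+155)<28);q=X[k]
    print(n,len(q),np.round(q[::max(1,len(q)//12)]).astype(int).tolist())
    k=(X[...,2]>66)&(X[...,2]<75)&(np.hypot(X[...,0]-484,X[...,1]+195)<22);print(' table top',np.round(np.median(X[k],0),1),k.sum())
E
```

```text
knob top 413 [ 449.84361739 -134.57320558   77.50959671] [ 462.51189548 -111.41838344   82.49915224] [ 456.17990872 -126.77972069   80.16784143] rel [-0.8968527  -3.3439003  37.04483341]
pads front 66.93600559966468
knob top ray [ 456.26711662 -127.23387657   80.        ]
flange 333 [ 465.37302874 -190.63216788   52.7429547 ]
s9 25 [[486, -182, 61], [480, -177, 63], [487, -181, 58], [476, -179, 58], [499, -172, 59], [488, -166, 62], [496, -158, 62], [489, -156, 63], [490, -149, 63], [479, -152, 60], [483, -147, 59], [473, -139, 59], [459, -129, 60]]
 table top [ 489.4 -186.5   70.9] 14
c9 66 [[484, -145, 62], [466, -133, 62], [479, -145, 61], [497, -164, 62], [464, -136, 61], [473, -147, 63], [492, -165, 62], [457, -134, 61], [467, -144, 61], [480, -157, 61], [490, -166, 60], [458, -137, 58], [477, -155, 58], [476, -160, 58]]
 table top [ 482.8 -196.9   71.5] 65
```

The knob is at 45° on the right radius (37 mm) but slipped 3 mm along the pads, so the grip is fighting the arc. I'll loosen to a cage round the knob and push with the pad face instead, watching the force.

>>> step_arm(motion=[[[-3.5,2,0,0,-0.5],[-3.5,2,0,0,-0.5],[-3.5,2,0,0,-0.5],[-3.5,2,0,0,-0.5]]])

```text
t: 21.85
eef_pos: [457.8, -123.0, 43.9]
eef_rot: [2.18, 2.261, 0.001]
force: [0.1, 0.6, -0.2]
opening: 0.251
grip_force: 0.0
```

```bash
cat >> h.py <<'E'
def knob(c):
    W=wcloud(c);p=np.array(c['s']['eef_pos']);T=W-p
    k=(abs(W[...,2]-80)<2.5)&(abs(W[...,0]-465)<35)&(abs(W[...,1]+135)<35)&(T[...,1]<6)&(c['frame'].max(-1)<90)
    m=k.astype(np.uint8);N,L,S,Ce=cv2.connectedComponentsWithStats(m)
    return [(S[i,4],W[L==i].mean(0).round(1),W[L==i].min(0).round(1)[:2],W[L==i].max(0).round(1)[:2]) for i in range(1,N) if S[i,4]>60]
E
python3 - <<'E'
from h import *
c=cap('wrist');s=c['s'];print(s['eef_pos'],s['eef_rot'],s['force'],s['moment'],s['t'])
print(knob(c));print(knob(np.load('pics/w9.npy',allow_pickle=True).item()))
e,f,wh,tc=blue(c,(484,-195));print('flange z',np.median(f[:,2]),len(f))
E
```

```text
[ 457.80449278 -122.95456519   43.89809961] [2.18047310e+00 2.26081724e+00 7.67900688e-04] [ 0.06516099  0.64480737 -0.1981499 ] [-0.01686379 -0.02225455 -0.01736393] 21.85
[(np.int32(360), array([ 456.6, -126.7,   80.2]), array([ 451.5, -133.2]), array([ 462. , -121.6]))]
[(np.int32(363), array([ 456.1, -127.3,   80.1]), array([ 451. , -133.9]), array([ 461.9, -121.9]))]
flange z 52.70667387564098 519
```

>>> step_arm(motion=[[[2,1,0.5,0,-0.5],[4,2,0.5,0,-0.5],[5,3,0.5,0,-0.5],[6,3,0.5,0,-0.5],[7,3,0.5,0,-0.5],[8,3,0.5,0,-0.5],[8,3,0.5,0,-0.5]]])

```text
t: 22.78
eef_pos: [463.7, -119.1, 43.7]
eef_rot: [-2.179, -2.258, 0.002]
force: [-4.5, 2.5, 2.4]
opening: 0.246
grip_force: 2.2
```

```bash
python3 - <<'E'
from h import *
c=cap('wrist');s=c['s'];print(s['eef_pos'],s['force'],knob(c))
E
```

```text
[ 463.7130394  -119.13686546   43.74034604] [-4.4648722   2.48289218  2.43685766] [(np.int32(372), array([ 457.6, -125.2,   80.1]), array([ 451.8, -132.3]), array([ 463.3, -116.2]))]
```

The knob barely moves at 4.5 N, which is more than the 1 N it should take. I'll back off, lift and measure lever and flange rather than force it.

>>> step_arm(motion=[[[-5,0,0,0,-0.4],[-5,0,0,0,-0.4],[-5,0,15,0,-0.4],[-5,0,40,0,-0.4],[-5,-10,75,0,-0.4],[0,-60,90,0,-0.4],[10,-110,90,0,-0.4],[20,-140,90,0,-0.4],[20,-140,90,0,-0.4],[20,-140,90,0,-0.4]]])

```text
t: 24.08
eef_pos: [485.4, -259.6, 134.7]
eef_rot: [2.181, 2.261, 0.001]
force: [0.3, -0.6, -0.7]
opening: 0.301
grip_force: 0.0
```

```bash
python3 - <<'E'
from h import *
c=cap('wrist');np.save('pics/w10.npy',c,allow_pickle=True);s=c['s'];print(s['eef_pos'],s['force'])
W=wcloud(c)
def fl(c):
    W=wcloud(c);e,f,wh,tc=blue(c,(484,-195));f=f[abs(f[:,2]-np.median(f[:,2]))<3]
    print('flange z',np.median(f[:,2]),len(f),np.linalg.lstsq(np.c_[f[:,:2],np.ones(len(f))],f[:,2],rcond=None)[0][:2],'ell',onplane(c,*e[0],53)[:2])
    for a in range(0,360,45):
        an=np.degrees(np.arctan2(f[:,1]+195,f[:,0]-484))%360;g=f[(abs((an-a+180)%360-180)<22)];print(a,len(g),len(g) and round(float(np.median(g[:,2])),2),end=' ; ')
    q=W[(np.hypot(W[...,0]-484,W[...,1]+195)<14)&(abs(W[...,2]-71)<2)];print('\n top',q.mean(0),np.linalg.lstsq(np.c_[q[:,:2],np.ones(len(q))],q[:,2],rcond=None)[0][:2])
fl(np.load('pics/w8.npy',allow_pickle=True).item());fl(c)
k=(abs(W[...,2]-80.5)<2)&(abs(W[...,0]-470)<40)&(abs(W[...,1]+140)<40);q=W[k];print('knob',len(q),q.mean(0),q.min(0),q.max(0))
k=(W[...,2]>58.5)&(W[...,2]<62)&(np.hypot(W[...,0]-482.3,W[...,1]+153.4)<34);m=k.astype(np.uint8);q=W[k];print('lever',cv2.minAreaRect(q[:,:2].astype(np.float32)))
A=q-np.array([482.3,-153.4,0]);an=np.degrees(np.arctan2(A[:,1],A[:,0]));r=np.hypot(A[:,0],A[:,1])
for lo,hi in((-90,0),(90,180)):
    z=(an>lo)&(an<hi)&(r>11);print(lo,z.sum(),'angle',np.median(an[z]),'rmax',r[z].max(),'z',np.median(q[z,2]))
k=(W[...,2]>66)&(W[...,2]<70)&(np.hypot(W[...,0]-482.3,W[...,1]+153.4)<12);q=W[k];print('hub',(q.min(0)+q.max(0))/2)
E
```

```text
[ 485.43616858 -259.6018494   134.71644992] [ 0.30693861 -0.55160987 -0.66573093]
flange z 52.90998816549345 1633 [-0.00265915  0.00188325] ell [ 585.31585245 -285.3539621 ]
0 194 52.94 ; 45 229 52.84 ; 90 248 53.01 ; 135 241 52.98 ; 180 217 52.98 ; 225 174 52.87 ; 270 141 52.84 ; 315 154 52.83 ; 
 top [ 483.78886228 -194.58713308   70.95470338] [-0.00373545  0.0019855 ]
flange z 52.877612579459395 1453 [-0.00079171 -0.00097796] ell [ 595.62849776 -294.18354204]
0 175 52.92 ; 45 197 52.72 ; 90 214 52.91 ; 135 206 52.88 ; 180 187 52.88 ; 225 159 53.02 ; 270 139 52.83 ; 315 145 52.86 ; 
 top [ 483.75579073 -194.68661962   70.9425524 ] [-0.00702795  0.00165826]
knob 196 [ 458.04954885 -127.32011766   80.4218841 ] [ 452.1393458  -132.82031883   78.64207771] [ 463.76642904 -121.27617429   81.84009571]
lever ((479.52398681640625, -149.68980407714844), (26.389802932739258, 57.622459411621094), 26.539878845214844)
-90 295 angle -46.04506859355859 rmax 25.181692006948232 z 60.41123063388362
90 330 angle 132.2442918065129 rmax 33.80467760694739 z 60.46172189682289
hub [ 482.20926206 -153.2708157    67.28873693]
```

The chuck has not moved: flange 52.9, level, home. The lever is at about 47° and the flange does not block it. My fixed yaw made the pads bind against the arc, so I'll turn the tool to follow the tangent, caging the knob and pushing along the arc.

>>> step_arm(motion=[[[-8,40,0,10,-0.4],[-18,85,0,20,-0.4],[-26.6,120,-5,30,-0.4],[-26.6,133,-25,40,-0.4],[-26.6,133,-55,41,-0.4],[-26.6,133,-70,41,-0.4],[-26.6,133,-70,41,-0.4],[-26.6,133,-70,41,-0.4]]])

```text
t: 25.12
eef_pos: [459.4, -127.4, 65.0]
eef_rot: [1.252, 2.88, 0.001]
force: [1.3, -0.2, -1.4]
opening: 0.298
grip_force: 0.0
```

```bash
python3 - <<'E'
from h import *
c=cap('wrist');np.save('pics/w11.npy',c,allow_pickle=True);s=c['s'];R=Ro.from_rotvec(s['eef_rot']).as_matrix()
print(s['eef_pos'],s['force'],s['opening'],'tool y',R[:,1],'q7',s['qpos'][6])
W=wcloud(c);T=W-s['eef_pos'];L=T@R  # tool coords
k=(abs(W[...,2]-80)<2.5)&(np.hypot(W[...,0]-458,W[...,1]+127)<9);q=L[k];print('knob top in tool x,y',len(q),q.min(0),q.max(0))
for sg in(-1,1):
    k=(sg*L[...,1]>8)&(sg*L[...,1]<18)&(abs(L[...,0])<14)&(L[...,2]<-20)&(L[...,2]>-45);q=L[k];print('pad',sg,len(q),sg*np.percentile(sg*q[:,1],3) if len(q) else 0)
E
```

```text
[ 459.39020107 -127.38791119   65.04927368] [ 1.29576135 -0.16656755 -1.36603106] 0.29768836587904024 tool y [0.73105864 0.6823141  0.00085744] q7 1.141711971340041
knob top in tool x,y 344 [ -4.45995695  -6.58834614 -17.03314403] [  8.55176497   4.88465934 -12.49181019]
pad -1 336 -13.171697427127185
pad 1 399 11.935070661341205
```

Knob is centred between the pads in tool y. Lowering 21 mm.

>>> step_arm(motion=[[[0,0,-8,0,-0.4],[0,0,-16,0,-0.4],[0,0,-21,0,-0.4],[0,0,-21,0,-0.4]]])

```text
t: 25.68
eef_pos: [458.0, -127.1, 42.6]
eef_rot: [-1.251, -2.88, 0.001]
force: [0.5, -0.4, 0.8]
opening: 0.3
grip_force: 0.0
```

>>> step_arm(motion=[[[0,0,0,0,-0.6],[0,0,0,0,-0.6],[1.4,1.2,0,-3,-0.6],[2.9,2.3,0,-6,-0.6],[4.8,3.6,0,-9.5,-0.6],[6.7,4.7,0,-13,-0.6],[8.7,5.7,0,-16.5,-0.6],[10.7,6.5,0,-20,-0.6]]])

```text
t: 26.68
eef_pos: [468.7, -120.8, 43.3]
eef_rot: [-1.735, -2.618, 0.001]
force: [-1.1, -1.3, 1.5]
opening: 0.2
grip_force: 0.7
```

Moving freely now (about 1–2 N). Continuing to the stop.

>>> step_arm(motion=[[[2,0.8,0,-3.5,-0.6],[4.1,1.4,0,-7,-0.6],[6.3,1.9,0,-10.5,-0.6],[8.5,2.3,0,-14,-0.6],[10.7,2.4,0,-17.5,-0.6],[12.9,2.5,0,-21,-0.6],[15,2.4,0,-24,-0.6],[16,2.4,0,-24,-0.6]]])

```text
t: 27.68
eef_pos: [484.7, -117.6, 43.2]
eef_rot: [-2.238, -2.203, 0.001]
force: [-1.1, 0.3, 0.4]
opening: 0.203
grip_force: 0.7
```

>>> step_arm(motion=[[[0.7,0,0,0,-0.6],[1.4,0,0,0,-0.6],[2,0,0,0,-0.6],[2,0,0,0,-0.6]]])

```text
t: 28.18
eef_pos: [485.5, -117.6, 42.9]
eef_rot: [-2.237, -2.201, 0.002]
force: [-4.9, 2.5, 2.8]
opening: 0.2
grip_force: 2.4
```

```bash
python3 - <<'E'
from h import *
c=cap('wrist');s=c['s'];print(s['eef_pos'],s['force'],s['moment'])
W=wcloud(c);k=(abs(W[...,2]-80.5)<2)&(np.hypot(W[...,0]-482,W[...,1]+117)<10)&(c['frame'].max(-1)<90);q=W[k];print('knob',len(q),q.mean(0),q.min(0),q.max(0))
E
```

```text
[ 485.54488403 -117.59731427   42.85329738] [-4.85638987  2.51503851  2.82629112] [ 0.490624    1.07031235 -0.00460402]
knob 378 [ 480.97842659 -116.21364821   80.33413564] [ 475.82918073 -122.93000211   78.5142472 ] [ 486.51158675 -110.03944397   82.29357954]
```

The stop is felt (force rises to 5 N, knob at x≈481.1 as expected). One last nudge, then open and withdraw.

>>> step_arm(motion=[[[1,0,0,0,-0.6],[1,0,0,0,-0.6],[-2,0,0,0,-0.4],[-3,0,0,0,-0.3],[-3,0,0,0,-0.3],[-3,0,15,0,-0.3],[-3,0,45,0,-0.3],[-3,-20,80,0,-0.3],[0,-70,95,0,-0.3],[0,-115,95,0,-0.3],[0,-140,95,0,-0.3],[0,-140,95,0,-0.3]]])

```text
t: 29.72
eef_pos: [487.0, -261.4, 139.7]
eef_rot: [2.243, 2.195, -0.001]
force: [-0.0, 1.0, 0.5]
opening: 0.348
grip_force: 0.0
```

```bash
python3 - <<'E'
from h import *
c=cap('wrist');np.save('pics/w12.npy',c,allow_pickle=True);s=c['s'];print(s['eef_pos'],s['force'],s['t'])
W=wcloud(c)
e,f,wh,tc=blue(c,(484,-195));f=f[abs(f[:,2]-np.median(f[:,2]))<3];print('flange z',np.median(f[:,2]),len(f),np.linalg.lstsq(np.c_[f[:,:2],np.ones(len(f))],f[:,2],rcond=None)[0][:2])
q=W[(np.hypot(W[...,0]-484,W[...,1]+195)<14)&(abs(W[...,2]-71)<2)];print('top',q.mean(0))
k=(abs(W[...,2]-80.5)<2)&(np.hypot(W[...,0]-481,W[...,1]+117)<15);q=W[k];print('knob',len(q),(q.min(0)+q.max(0))/2)
k=(W[...,2]>58.5)&(W[...,2]<62)&(np.hypot(W[...,0]-482.2,W[...,1]+153.3)<34);q=W[k]
A=q-np.array([482.2,-153.3,0]);r=np.hypot(A[:,0],A[:,1]);an=np.degrees(np.arctan2(A[:,1],A[:,0]))
for lo,hi in((-150,-30),(30,150)):
    z=(an>lo)&(an<hi)&(r>11);print(lo,z.sum(),'angle',np.median(an[z]),'rmax',r[z].max())
for nm,(lo,hi) in(('block',(45,51.5)),('rim',(31,37))):
    k=(W[...,2]>lo)&(W[...,2]<hi)&(abs(W[...,0]-482)<75)&(abs(W[...,1]+173)<90);print(nm,cv2.minAreaRect(W[k][:,:2].astype(np.float32)))
E
```

```text
[ 487.02176039 -261.35770091  139.67086146] [-0.00164892  0.96838603  0.4585936 ] 29.725
flange z 52.94909781546575 1267 [ 0.00061806 -0.0004687 ]
top [ 483.92981272 -194.76753574   70.92704779]
knob 191 [ 481.2499114  -117.4805106    80.49492089]
-150 278 angle -87.06057301270432 rmax 27.622936204258046
30 312 angle 91.48899941161763 rmax 33.83140062690739
block ((483.0001525878906, -170.9698028564453), (84.44267272949219, 116.1658935546875), 1.734378695487976)
rim ((482.355712890625, -169.84744262695312), (108.5276870727539, 164.7117462158203), 1.8532382249832153)
```

Lever is at 91.5° against the tray's +y at 91.7°, so it is at its stop. The chuck is home and level, the block hasn't moved and the arm is clear. Handing in.

```bash
python3 -c "
from plant import arm
print(arm.sign_off())"
```

```text
the job is handed in; nothing more can be done
None
```

The blue-flanged chuck is seated flat in the cold block and the keeper is swung over it to its stop. I handed the job in at about 30 s with the arm clear; I took no closing picture of the rack or the other things.

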